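# Tighten the work holder's castle nut and line it up for its cotter pin

## Task

Tighten the big castle nut on the sloping work holder: turn it clockwise, seen looking down onto the nut, until the dark mark on it comes round to the pointer bar, then turn it a little further the same way until the first slot lines up with the cotter hole through the stud (the dark line across the stud's end shows which way the hole runs). Let go of the nut with the slot lined up so that the pin would pass, and leave the things lying around where they are.

Things in the scene. Friction and masses are not known exactly. Their poses are not given: they have to be found in the camera images.
- nut_hex (a point): Steel castle nut on a fixed leaning stud; point on its axis, half-way up the hexagon (46 mm across flats, 53 across corners, 24 high). z points up along the stud, x to the corner with the dark mark, y through the middles of two opposite flats and the slots above them; the other slots and flats lie 60 degrees apart. The nut only turns; it cannot come off or shift along the stud.
- nut_mark (a point): Top of the tooth with the mark, 18 mm off the axis, 21 mm above point nut_hex. The crown on the hexagon is 9 mm high, 43 mm across: six teeth above the corners, six 8 mm slots above the flats. The mark is a 3 mm wide dark groove over this tooth and down the corner below it.
- holder: Fixed stand, origin at the middle of its underside, z up, x to its uphill side: 190 mm steel foot disc and a dark block (130 x 120 mm top, about 90 mm above the table), whose top slopes 28 degrees down to -x. The stud stands square on it, leaning 28 degrees to -x. Below the nut is a round spacer 39 mm across, 30 mm high, so fingers may reach below the hexagon.
- stud_end (a point): End of the stud, on its axis: a 29 mm round steel end, 38 mm above the hexagon's underside and 5 mm above the crown, that fills the inside of the crown. y runs along the 4 mm cotter hole (9.5 mm below this end, level with the slots) and along the dark line scribed across the end; z points up along the stud. The stud does not turn with the nut.
- pointer (a point): Outer end of the top of the pointer, a steel bar 32 mm long, 5 mm wide, 6 mm high, lying radially on the dark block uphill of the nut, from 30 to 62 mm off the nut's axis and 24 mm below the underside of the hexagon.
- nut (a joint): Turn of the nut in rad: 0 with the mark exactly at the pointer, negative while still loose, growing as the nut is turned clockwise (tightened) seen from above along the stud. Free to turn from -1.6 to 2.2 against a steady friction of about 0.25 N m; stays where it is left.
- stud (a joint): How the stud is set, in rad clockwise as for the nut: its hole lines up with the right pair of slots when joint nut equals this value, which is 0.35 to 0.75 (other pairs line up every 1.047 rad from there). It is locked.
- bottle_mid (a point): Bystander: white plastic bottle with black cap, 56 mm across, 130 mm high, loose, standing; point at mid-height.
- eyepiece_mid (a point): Bystander: black microscope eyepiece, 42 mm across, 54 mm high, loose, standing; point at mid-height.
- spanner_grip (a point): Bystander: steel spanner 170 mm long, loose, lying flat; point on its handle.
There are look-alikes about, which are no part of the job. There is more than one size of the holder; the one meant has the size given above.

How it is judged (in metres and radians):
On the way:
1. the nut is tightened until its mark has come to the pointer (value of joint nut above -0.08 rad).
At the end, for the whole second after the job is handed in: The nut is past the pointer mark (its joint above 0.2 rad) and the first slot pair after it, the one through the nut's y axis, is within 0.11 rad (6 degrees) of the cotter hole, with the nut at rest (value of joint nut above 0.2 rad and angle between the y axis of nut_hex and the y axis of stud_end, either way round below 0.11 rad and velocity of joint nut between -0.05 and 0.05 rad/s); the robot touches nothing.
It fails at once if a bystander is pushed more than 25 mm (distance of any of bottle_mid, eyepiece_mid, spanner_grip from where it was at the start of the episode above 0.025 m).
It also fails if it takes over 48 s, if anything falls off the work surface, if the arm or the gripper's body presses on something with over 40 N, if the wrist force passes 120 N, or if a joint passes its speed limit or range.

## Robot

A 7-joint arm with a two-finger parallel gripper is mounted at the origin on the work surface. World frame = base frame: x ahead of the robot, y to its left, z up, the work surface at z = 0. Lengths are in mm, angles in rad, forces in N, time in s.
With the tool pointing down it reaches from about 400 to 900 mm from the base axis. Payload 5.6 kg.
Tool frame: the origin (TCP) lies midway between the tips of the shut fingers; the grasp point (between the pads) lies 19 mm behind it; z points along the fingers, y is the line along which they close (so a half turn about z gives the same grasp; the last joint's range is limited). The gripper opens to 92 mm and grips with 3 to 60 N. Pads are 20 mm wide; open, the fingers measure 128 mm over their backs; the gripper's body (75 mm by 189 mm) begins 69 mm behind the grasp point.
Start: joints at [1.257, 0.468, -0.012, 1.603, 0.006, 1.071, -0.056], TCP at [173.833, -626.332, 181.392] pointing down, gripper open.
Joint ranges: [-2.53, 2.53], [-0.31, 2.02], [-1.57, 1.55], [0.28, 2.44], [-1.29, 4.43], [0.15, 1.84], [-2.92, 2.92]. Speed limits (rad/s): [2.57, 2.57, 3.14, 3.14, 3.14, 3.14, 3.14].

## Interface

Orientations are given as a rotation vector (axis times angle).
In Python, from cell import robot, grip, kin, viewer gives the robot as it stands. Calls block until the motion is done:
- robot.movep(position, orientation): joint-space move of the TCP to a pose.
- robot.servo_line(position, feed=150, rotation=None): straight line of the TCP; rotation=None keeps the orientation; feed is the mean speed in mm/s.
- robot.goto_joints(angles): joint-space move.
- grip(opening, newtons=None): opening from 0.0 (shut) to 1.0 (fully open); newtons is the grip in N (None keeps the last); returns when the fingers have stopped.
- robot.hold(seconds).
- kin.ik(position, orientation): joint angles nearest the present ones, or None.
- robot.observe(): the state.
- viewer.read_camera(name): name is "side" or "top" or "wrist"; returns the picture (400x640x3 uint8, red, green, blue); there is no depth.
- viewer.camera_info(name): a dict with "camera_matrix" (3x3 intrinsics, pixels), "k1" (the pictures are not rectified: a ray, as slopes to the right and down, at radius r is drawn at 1 + k1 r^2 times it, then the intrinsics apply), "R" (3x3) and "t" (3): a world point X has camera coordinates R X + t. Camera axes: x right, y down, z forward; pixel columns grow to the right and rows downward; lengths in mm; the calibration is good to about 2 mm. A picture is of the moment at which its call begins: read the wrist's pose just before it. camera_info takes no time and is no camera call; for the wrist camera it gives the pose at the moment of the call.
A pose or a line that the arm cannot do raises robot.IKError and nothing moves.
- robot.job_done(): hands the job in; it is judged then, once.
Trained networks look in the newest picture that a camera, given by its name, has taken for a name from the list of things; names that differ only in an ending like _2 or _b are one class to them, and where a whole thing is asked for, a point or a joint stands for the part that bears it (a point fixed in the world has none). Each returns a list of dicts, best first, with "confidence" (0 to 1); they miss things now and then, are a little off and sometimes report something else, mostly with a low value. They report only what shows in the picture. A call takes as long as a camera call. They do not tell look-alikes from the thing itself.
- viewer.silhouettes(name, camera): "mask" (400x640 bool, what is visible of it).
- viewer.pinpoint(name, camera): "at" ([x, y, z] in mm, in the coordinates of the camera as it stood for that picture, good to about 4 mm: a listed point, or the origin of a listed thing).
The state is a dict: "t": time; "joints": joint angles; "joint_velocities": joint speeds; "joint_torque": joint torques, N m; "tcp_pos": TCP position; "tcp_rot": TCP orientation; "contact_force": force on the tool from outside, world axes, zero at the start; "wrist_torque": the same for the moment, N m; "grip_width": opening from 0.0 (shut) to 1.0 (fully open); "grip_force": force on a finger pad.
Only numpy, scipy, OpenCV 4.12 (cv2) and the standard library are available. Lean on these libraries where they do the work, as an engineer would, in place of code of your own. Each camera call takes 0.05 s, during which the arm holds its last target. There are 200 camera calls.

## Working session

There is one attempt and no reset: what is moved stays moved. The work goes in short steps, each a Python script; the robot and the scene stay as the last script left them, time stands still between calls to the robot, and variables do not carry over. Pictures are saved under pics/ and viewed, at most 10 in all, crops included, and the job is handed in when it is done.

```bash
ls; mkdir -p pics; cat > h.py <<'E'
import numpy as np, cv2
from cell import robot, grip, kin, viewer
from scipy.spatial.transform import Rotation as Ro
def info(n):
    c=viewer.camera_info(n); return {k:np.array(c[k]) if k!='k1' else c[k] for k in ('camera_matrix','k1','R','t')}
def w(c,p): return c['R'].T@(np.array(p)-c['t'])
def proj(c,X):
    p=c['R']@np.array(X)+c['t']; s=p[:2]/p[2]; s=s*(1+c['k1']*(s@s)); return (c['camera_matrix']@[s[0],s[1],1])[:2]
E
python3 - <<'E'
from h import *
ims=[]
for n in ('top','side'):
    c=info(n); im=viewer.read_camera(n); ims.append(im); cv2.imwrite(f'pics/{n}0.png',im[...,::-1])
    for o in ('nut_hex','nut_mark','holder','stud_end','pointer','bottle_mid','eyepiece_mid','spanner_grip'):
        for d in viewer.pinpoint(o,n)[:4]:
            X=w(c,d['at']); print(n,o,round(d['confidence'],2),X.round(),proj(c,X).round())
cv2.imwrite('pics/both.png',cv2.resize(np.vstack(ims),(640,600) if 0 else (480,600))[...,::-1])
print(robot.observe()['t'])
E
```

```text
pics
top nut_hex 0.73 [508. -16. 128.] [357. 249.]
top nut_hex 0.49 [777. 132.  99.] [291. 119.]
top nut_mark 0.7 [517.   2. 153.] [348. 242.]
top nut_mark 0.45 [777. 130. 118.] [291. 115.]
top holder 0.82 [527. -25.   0.] [355. 245.]
top holder 0.75 [797. 118.  -0.] [300. 129.]
top stud_end 0.66 [497.  -8. 154.] [353. 253.]
top stud_end 0.41 [774. 138. 118.] [287. 117.]
top pointer 0.63 [822. 103. 100.] [305. 101.]
top pointer 0.59 [574. -43. 127.] [371. 215.]
top bottle_mid 0.67 [ 485. -188.   63.] [435. 267.]
top eyepiece_mid 0.83 [ 402. -173.   24.] [423. 306.]
top spanner_grip 0.95 [611. 112.   4.] [297. 205.]
top spanner_grip 0.46 [574. -45. 124.] [372. 215.]
top spanner_grip 0.32 [509. -15. 128.] [356. 248.]
side nut_hex 0.68 [506. -10. 127.] [285. 226.]
side nut_hex 0.62 [783. 132.  92.] [383. 184.]
side nut_hex 0.35 [607. 118.   3.] [321. 216.]
side nut_mark 0.79 [517.   4. 148.] [288. 215.]
side holder 0.92 [534. -31.  -1.] [301. 263.]
side holder 0.92 [798. 119.  -3.] [386. 210.]
side holder 0.53 [573. -46. 125.] [314. 235.]
side stud_end 0.61 [496.  -7. 147.] [280. 220.]
side stud_end 0.61 [767. 138. 115.] [377. 177.]
side pointer 0.67 [572. -44. 122.] [314. 235.]
side pointer 0.56 [822. 100.  93.] [400. 190.]
side bottle_mid 0.56 [ 490. -193.   64.] [286. 309.]
side eyepiece_mid 0.83 [ 395. -179.   27.] [245. 317.]
side eyepiece_mid 0.5 [609. 112.   5.] [322. 217.]
side eyepiece_mid 0.2 [514.   4. 151.] [287. 215.]
side spanner_grip 0.61 [608. 117.   4.] [321. 217.]
0.9
```

View pics/top0.png

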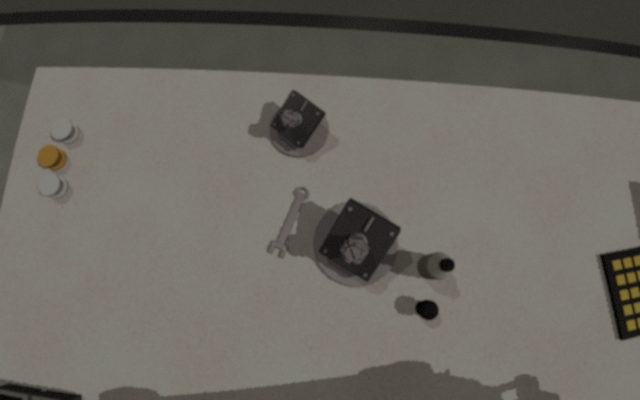

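View pics/side0.png

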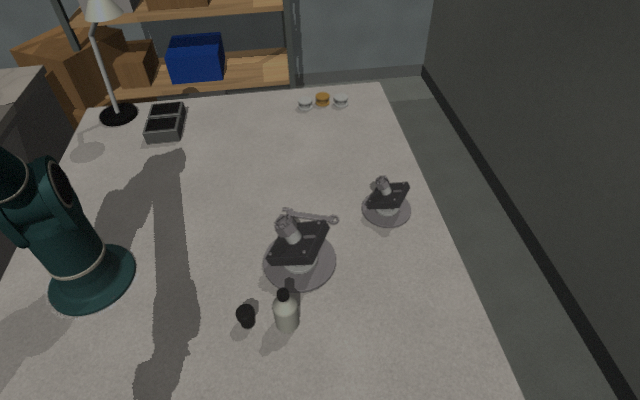

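The candidates for nut_hex are the near holder at top pixel (357,249) and the far, smaller one at (291,119). The near one's hex height is about 127 mm, which matches 90+42·cos28°. The far one is at about 95 mm, so I choose the near one. I'll check it with a close wrist view from along the stud axis.

```bash
cat >> h.py <<'E'
def frame(psi,tilt=np.radians(28)):
    a=np.array([-np.sin(tilt)*np.cos(psi),-np.sin(tilt)*np.sin(psi),np.cos(tilt)])
    u=np.array([np.cos(tilt)*np.cos(psi),np.cos(tilt)*np.sin(psi),np.sin(tilt)])
    return a,u,np.cross(a,u)
def rot(psi,th):  # tool z=-a, tool y at angle th (ccw seen from above) from uphill
    a,u,v=frame(psi); y=np.cos(th)*u+np.sin(th)*v; z=-a
    return Ro.from_matrix(np.c_[np.cross(y,z),y,z]).as_rotvec()
E
python3 - <<'E'
from h import *
psi=np.radians(-25); a,u,v=frame(psi); H=np.array([507,-13,127.])
P=H+165*a
best=[]
for d in range(-180,180,30):
    q=kin.ik(P,rot(psi,np.radians(d)))
    if q is not None: best.append((abs(q[6]),d,np.round(q,2)))
for b in best: print(b)
b=min(best,key=lambda b:b[0]); robot.movep(P,rot(psi,np.radians(b[1])))
c=info('wrist'); im=viewer.read_camera('wrist')
cv2.imwrite('pics/w1.png',im[...,::-1])
for o in ('nut_hex','nut_mark','stud_end','pointer'):
    for d in viewer.pinpoint(o,'wrist')[:3]:
        X=w(c,d['at']); r=X-H; print(o,round(d['confidence'],2),X.round(1),proj(c,X).round(),'uva',[round(r@k,1) for k in (u,v,a)])
print(c['R'].T@-c['t']-P, robot.observe()['t'],robot.observe()['tcp_pos'],P)
E
```

```text
(np.float64(1.9045968908030366), -180, array([-0.67, -0.26,  0.2 ,  2.3 ,  0.58,  0.87,  1.9 ]))
(np.float64(2.3438992913292473), -150, array([-0.93, -0.31,  0.41,  2.31,  0.67,  0.92,  2.34]))
(np.float64(2.8674980669275465), -120, array([-0.93, -0.31,  0.41,  2.31,  0.67,  0.92,  2.87]))
(np.float64(2.548436636758571), -90, array([ 0.15, -0.23, -0.47,  2.27,  0.34,  0.75, -2.55]))
(np.float64(2.024837861160273), -60, array([ 0.15, -0.23, -0.47,  2.27,  0.34,  0.75, -2.02]))
(np.float64(1.5012390855619757), -30, array([ 0.15, -0.23, -0.47,  2.27,  0.34,  0.75, -1.5 ]))
(np.float64(0.9776403099636771), 0, array([ 0.15, -0.23, -0.47,  2.27,  0.34,  0.75, -0.98]))
(np.float64(0.4540415343653762), 30, array([ 0.15, -0.23, -0.47,  2.27,  0.34,  0.75, -0.45]))
(np.float64(0.06955724123292135), 60, array([ 0.15, -0.23, -0.47,  2.27,  0.34,  0.75,  0.07]))
(np.float64(0.8278925313101209), 90, array([ 0.62, -0.29, -0.83,  2.25,  0.12,  0.7 ,  0.83]))
(np.float64(1.153587732856322), 120, array([ 0.24, -0.24, -0.55,  2.26,  0.3 ,  0.74,  1.15]))
(np.float64(1.5417729437481384), 150, array([-0.
[... 324 characters left out ...]
, np.float64(15.4), np.float64(22.0)]
nut_mark 0.66 [782.3 131.1 115. ] [535. 171.] uva [np.float64(160.9), np.float64(246.9), np.float64(-99.1)]
stud_end 0.8 [494.1  -1.4 149.9] [328. 175.] uva [np.float64(-3.9), np.float64(5.0), np.float64(28.0)]
stud_end 0.59 [771.9 139.3 111.1] [535. 162.] uva [np.float64(147.7), np.float64(250.0), np.float64(-96.6)]
pointer 0.92 [565.8 -43.8 125.4] [346. 210.] uva [np.float64(57.8), np.float64(-3.1), np.float64(-32.5)]
pointer 0.64 [823.1 109.4  91.8] [524. 183.] uva [np.float64(190.8), np.float64(244.5), np.float64(-141.3)]
[-124.11538213  100.70895677  147.68137316] 3.65 [436.88462958  19.44346912 272.59749901] [436.79485403  19.73719721 272.68635282]
```

View pics/w1.png

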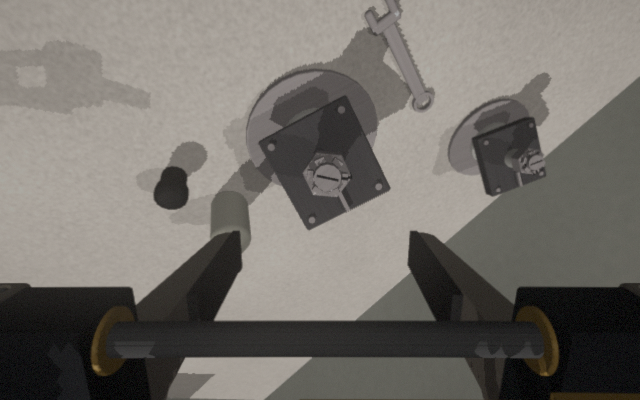

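The wrist picture confirms the large holder: nut at (327,178), pointer at (346,203), scribed line across the stud end, and the mark on the right side. I'll move closer and rectify the nut's top plane.

```bash
cat >> h.py <<'E'
def rect(im,c,H,psi,h,half=36,s=8):
    a,u,v=frame(psi); g=np.arange(-half,half,1/s)
    # image: up = uphill u, left = v  (seen from above)
    U,V=np.meshgrid(g[::-1],g[::-1],indexing='ij')
    X=H+h*a+U[...,None]*u+V[...,None]*v
    p=X@c['R'].T+c['t']; q=p[...,:2]/p[...,2:]; q=q*(1+c['k1']*(q**2).sum(-1,keepdims=True)); K=c['camera_matrix']
    o=cv2.remap(im,(q[...,0]*K[0,0]+K[0,2]).astype('f4'),(q[...,1]*K[1,1]+K[1,2]).astype('f4'),cv2.INTER_CUBIC)
    return cv2.convertScaleAbs(o,alpha=1.5)
E
python3 - <<'E'
from h import *
psi=np.radians(-25); a,u,v=frame(psi); H=np.array([505.5,-11,126.])
R=rot(psi,np.radians(90))
q=np.array(robot.observe()['joints']); robot.goto_joints(np.r_[q[:6],q[6]+np.radians(30)])
robot.servo_line(H+75*a,feed=150,rotation=rot(psi,np.radians(90)))
print(robot.observe()['joints'])
c=info('wrist'); im=viewer.read_camera('wrist'); np.savez('w2.npz',im=im,**c)
pr={}
for o in ('nut_hex','nut_mark','stud_end','pointer'):
    for d in viewer.pinpoint(o,'wrist')[:1]:
        X=w(c,d['at']); r=X-H; print(o,round(d['confidence'],2),X.round(1),'uva',[round(float(r@k),1) for k in (u,v,a)])
o=np.hstack([rect(im,c,H,psi,26,s=5),rect(im,c,H,psi,-33,half=72,s=2.5)])
cv2.imwrite('pics/w2.png',o[...,::-1]); print(robot.observe()['t'])
E
```

```text
[ 0.20870174 -0.02660458 -0.52422344  2.31981055  0.61626098  0.5631633
  0.33563837]
nut_hex 0.92 [786.7 133.2  95.4] uva [156.9, 249.6, -118.0]
nut_mark 0.94 [510.7   4.4 150.4] uva [9.9, 16.1, 22.4]
stud_end 0.64 [498.8   1.2 154. ] uva [3.3, 8.2, 30.0]
pointer 0.6 [819.8 108.2  96.1] uva [193.0, 240.9, -136.5]
5.2167
```

View pics/w2.png

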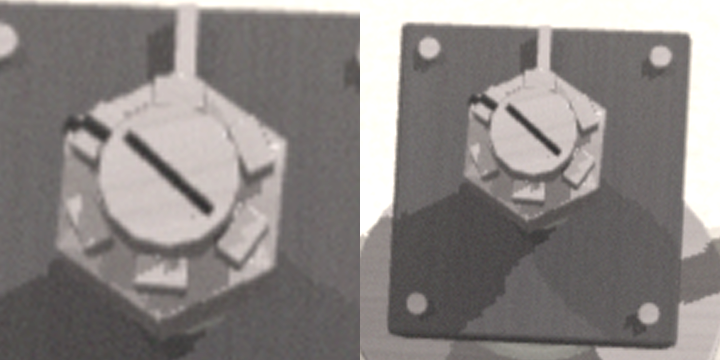

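The rectified view shows the stud line from (130,135) to (210,212), at +46° from uphill. The mark tooth at (92,130) sits at about +55°. The block edges show the yaw is nearer −27.5°, and the nut axis is about 2 mm off my estimate. The nut needs about 99° clockwise, ending around 0.72 rad, which is within the stated range. Next I grip and check forces.

```bash
python3 - <<'E'
from h import *
a0,u0,v0=frame(np.radians(-25)); psi=np.radians(-27.5); a,u,v=frame(psi)
E=np.array([505.5,-11,126.])+27*a0+1.2*u0+2.1*v0   # stud end
H=E-26*a; np.save('H.npy',H); print(H)
th=np.radians(87.5)
robot.servo_line(H+45*a,feed=100,rotation=rot(psi,th))
def st(m):
    s=robot.observe(); f=np.array(s['contact_force']); d=s['tcp_pos']-H
    print(m,round(s['t'],2),'F uva',[round(float(f@k),1) for k in(u,v,a)],'d uva',[round(float(np.array(d)@k),2) for k in(u,v,a)],'T',np.round(s['wrist_torque'],2),'grip',round(s['grip_width'],3),round(s['grip_force'],1),'q7',round(s['joints'][6],3))
st('pre'); robot.servo_line(H-19*a,feed=80); st('down')
grip(0.0,10); robot.hold(.2); st('grip10')
grip(0.0,40); robot.hold(.2); st('grip40')
E
```

```text
[506.6867357   -9.82376139 127.44631347]
pre 5.66 F uva [0.1, 0.7, 0.3] d uva [-0.17, 0.11, 45.16] T [ 0.18  0.31 -0.04] grip 1.0 0.0 q7 0.1
down 6.61 F uva [-0.1, -0.3, 0.4] d uva [0.27, 0.2, -18.61] T [ 0.22  0.23 -0.02] grip 1.002 0.0 q7 -0.172
grip10 7.63 F uva [-0.1, -1.9, 1.3] d uva [-0.0, -0.37, -19.03] T [-0.07  0.44 -0.2 ] grip 0.443 10.0 q7 -0.172
grip40 8.05 F uva [-0.6, -2.8, 2.8] d uva [-0.02, -0.36, -19.03] T [-0.26  0.51 -0.36] grip 0.431 40.0 q7 -0.172
```

Grip width is 0.43, about 40 mm and less than the 46 mm flats, so I'll take a look before turning.

```bash
python3 - <<'E'
from h import *
H=np.load('H.npy');psi=np.radians(-27.5)
c=info('wrist'); im=viewer.read_camera('wrist'); np.savez('w3.npz',im=im,**c)
p=proj(c,H+26*frame(psi)[0]).astype(int); print(p)
x0=max(0,min(p[0]-120,400)); y0=max(0,min(p[1]-90,220))
cv2.imwrite('pics/w3.png',np.hstack([cv2.resize(im[y0:y0+180,x0:x0+240],(480,360),interpolation=cv2.INTER_CUBIC),cv2.resize(rect(im,c,H,psi,26,s=5),(320,360))])[...,::-1])
E
```

```text
[324 260]
```

View pics/w3.png

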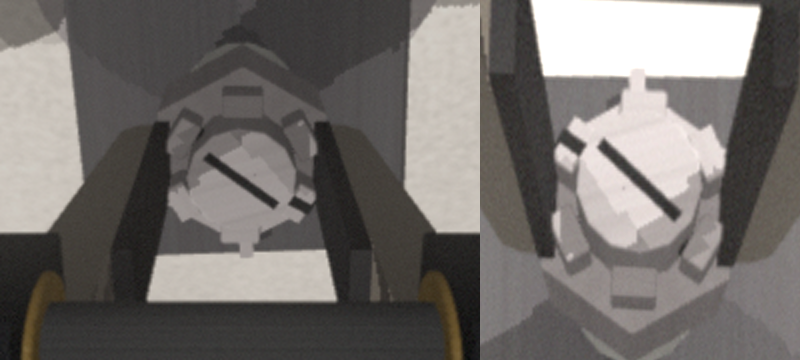

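The fingers sit squarely on two flats: pads at (160,150) and (325,150) in the crop, with the mark at (300,205). I'll turn 20° and check.

```bash
cat >> h.py <<'E'
def st(m,H,psi):
    s=robot.observe(); f=np.array(s['contact_force']); d=np.array(s['tcp_pos'])-H; F=frame(psi); y=Ro.from_rotvec(s['tcp_rot']).as_matrix()[:,1]
    print(m,round(s['t'],2),'F uva',[round(float(f@k),1) for k in F[1:]+F[:1]],'d uva',[round(float(d@k),2) for k in F[1:]+F[:1]],'Ta',round(float(np.array(s['wrist_torque'])@F[0]),2),'grip',round(s['grip_width'],3),round(s['grip_force'],1),'q7',round(s['joints'][6],3),'th',round(float(np.degrees(np.arctan2(y@F[2],y@F[1]))),1))
E
python3 - <<'E'
from h import *
H=np.load('H.npy');psi=np.radians(-27.5)
st('0',H,psi)
for d in (20,60):
    q=np.array(robot.observe()['joints']); q[6]-=np.radians(d); robot.goto_joints(q); robot.hold(.1); st(d,H,psi)
c=info('wrist'); im=viewer.read_camera('wrist'); np.savez('w4.npz',im=im,**c)
p=proj(c,H+26*frame(psi)[0]).astype(int)
x0=max(0,min(p[0]-120,400)); y0=max(0,min(p[1]-90,220))
cv2.imwrite('pics/w4.png',np.hstack([cv2.resize(im[y0:y0+180,x0:x0+240],(480,360),interpolation=cv2.INTER_CUBIC),cv2.resize(rect(im,c,H,psi,26,s=5),(320,320))[:360] if 0 else cv2.copyMakeBorder(cv2.resize(rect(im,c,H,psi,26,s=5),(320,320)),0,40,0,0,0)])[...,::-1])
E
```

```text
0 8.1 F uva [-0.4, -2.8, 3.1] d uva [-0.04, -0.37, -19.04] Ta -0.12 grip 0.429 40.0 q7 -0.172 th 87.5
20 8.62 F uva [0.8, -0.3, 0.2] d uva [0.11, 0.13, -18.99] Ta -0.21 grip 0.429 40.0 q7 -0.519 th 67.6
60 9.71 F uva [3.2, 1.2, -5.1] d uva [1.32, 1.09, -18.93] Ta 0.14 grip 0.425 40.0 q7 -1.565 th 7.7
```

View pics/w4.png

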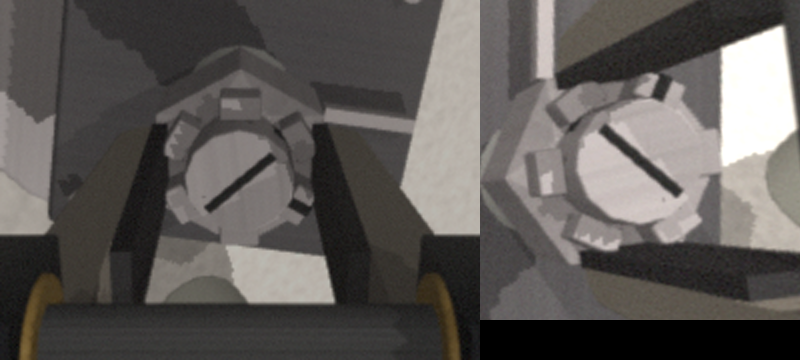

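The nut follows the gripper: mark tooth now at about −22° and gripper at 7.7−30°, past the pointer. I'll measure the scribed line precisely from the saved frames, then finish.

```bash
python3 - <<'E'
from h import *
H=np.load('H.npy');psi=np.radians(-27.5)
for f in ('w2','w3','w4'):
    z=np.load(f+'.npz'); c={k:z[k] for k in ('camera_matrix','R','t')}; c['k1']=float(z['k1'])
    r=cv2.GaussianBlur(cv2.cvtColor(rect(z['im'],c,H,psi,26,half=18,s=10),cv2.COLOR_RGB2GRAY),(0,0),3)
    Y,X=np.mgrid[:360,:360]; m=((r<85)&((X-180)**2+(Y-180)**2<140**2)).astype('u1')
    n,l,s,ct=cv2.connectedComponentsWithStats(m)
    for i in range(1,n):
        if s[i,4]<800: continue
        y,x=np.nonzero(l==i); vx,vy,_,_=cv2.fitLine(np.c_[x,y].astype('f4'),cv2.DIST_L2,0,.01,.01).ravel()
        print(f,s[i,4],ct[i].round(),s[i,2:4],'angle',round(float(np.degrees(np.arctan2(-vx,-vy)))%180,1))
E
```

```text
w2 2998 [181. 184.] [170 147] angle 49.7
w3 3533 [183. 184.] [177 153] angle 49.8
w4 4222 [182. 182.] [180 157] angle 49.8
```

```bash
python3 - <<'E'
from h import *
H=np.load('H.npy');psi=np.radians(-27.5);a,u,v=frame(psi)
R=rot(psi,np.radians(-10.2))
robot.servo_line(H-19*a,feed=20,rotation=R); robot.hold(.3); st('turned',H,psi)
robot.hold(.2); st('held',H,psi)
grip(1.0,10); robot.hold(.2); st('open',H,psi)
robot.servo_line(H+75*a,feed=100); robot.hold(.3); st('up',H,psi)
c=info('wrist'); im=viewer.read_camera('wrist'); np.savez('w5.npz',im=im,**c)
cv2.imwrite('pics/w5.png',rect(im,c,H,psi,21,half=30,s=9)[...,::-1])
E
```

```text
turned 10.52 F uva [5.7, 0.3, -5.8] d uva [1.79, 1.06, -18.9] Ta 0.0 grip 0.426 40.0 q7 -1.87 th -10.1
held 10.72 F uva [4.3, 1.8, -5.3] d uva [1.78, 1.05, -18.9] Ta 0.01 grip 0.427 40.0 q7 -1.87 th -10.1
open 11.8 F uva [-0.6, 0.3, -0.1] d uva [-0.01, -0.01, -19.0] Ta 0.01 grip 1.006 0.0 q7 -1.871 th -10.2
up 13.19 F uva [-1.0, -0.3, 0.6] d uva [-0.26, -0.08, 74.69] Ta -0.01 grip 1.002 0.0 q7 -1.492 th -10.2
```

View pics/w5.png

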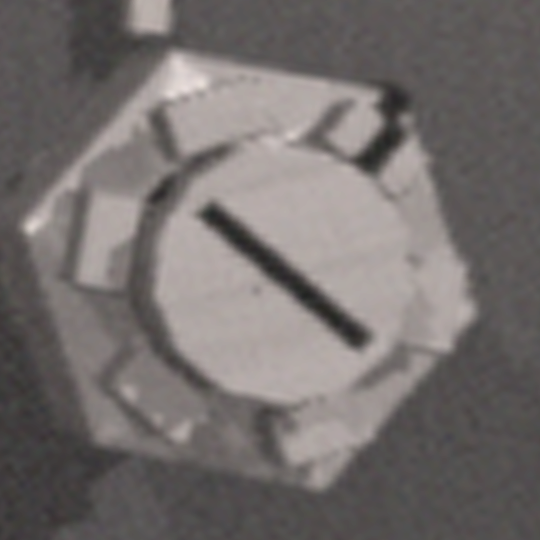

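In this view the mark corner at (395,95) is at −40.9°. The scribed line from (208,210) to (365,340) is at about 50°, so the slot is within about 1° of the hole. The fingers are clear, so I'm handing in.

```bash
python3 -c "
from h import *
print(robot.job_done())"
```

```text
the job is handed in; nothing more can be done
None
```

I tightened the castle nut past the pointer to about 0.70 rad and let go with the slot within about 1° of the cotter hole by the last wrist picture; the job is handed in, though no verdict was returned.

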